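Unload the relay test fixture with the left-hand lock screw

ROBOT

A 6-joint arm with a two-finger parallel gripper is mounted at the origin on the work surface. World frame = base frame: x ahead of the robot, y to its left, z up, the work surface at z = 0. Lengths are in mm, angles in rad, forces in N, time in s.
With the tool pointing down it reaches from about 350 to 925 mm from the base axis. Payload 6.4 kg.
Tool frame: the origin (TCP) lies midway between the tips of the shut fingers; the grasp point (between the pads) lies 19 mm behind it; z points along the fingers, y is the direction in which the jaws open and shut (so a half turn about z gives the same grasp; the last joint's range is limited). The gripper opens to 94 mm and grips with 3 to 60 N. Pads are 16 mm wide; open, the fingers measure 119 mm over their backs; the gripper's body (75 mm by 177 mm) begins 78 mm behind the grasp point.
Start: joints at [-1.342, 0.245, 1.558, -0, 1.339, -0.174], TCP at [254.803, -597.988, 205.455] pointing down, gripper open.
Joint ranges: [-3.13, 3.13], [-1.02, 2.26], [0.13, 2.54], [-0.95, 4.09], [0.21, 2.88], [-2.74, 2.74]. Speed limits (rad/s): [2.57, 2.57, 3.14, 3.14, 3.14, 3.14].

INTERFACE

Orientations are given as a rotation vector (axis times angle).
In Python, from plant import arm gives the robot as it stands.
- The arm moves only by the shell command python3 -m pendant 'ROWS'. ROWS is a JSON object of lists of equal length, an entry for each row: "offset": the shift along the tool's x, y, z as a fraction of full scale, a list of three; "delta_rot": the turn, a rotation vector about the tool's x, y, z as a fraction of full scale, a list of three; "claw": the gripper's target within -1 to 1 (shut at 1, half-way at 0, fully open at -1). A call has 1 to 20 rows; each row is the pose to reach, as a shift and turn from the pose commanded when the call began, along the tool's axes at that moment, turning the shorter way round; what a row does not reach only later rows make up. Full scale, the value 1, is 100 cm for a shift and 180 degrees for a turn. A row lasts 1/10 s, in which the tool goes at most 50 mm and 8.59 degrees, less where a joint would pass 70% of its speed; a pose out of reach is approached as far as the arm can. A call with a number of a shift or a turn outside -1 to 1 is refused whole. A call with a gripper value outside its range is refused whole. The fingers move at their own pace and stop on an object; the grip force is fixed at half the most. Time passes only in rows, so rows that repeat a pose let the fingers close. It gives the time, the measured TCP pose, the force and the opening at its end, in the units of the state.
- arm.observe(): the state, without advancing time (a new reading comes with each control period).
- arm.camera(name): name is "side" or "top" or "wrist"; returns a dict with "color" (480x640x3 uint8, blue, green, red), "depth" (480x640 float32, mm along the optical axis (not along the pixel's ray), 0 where there is no reading), "intrinsics" (3x3 intrinsics, pixels), "dist_coeffs" ([k1, k2, p1, p2, k3] as OpenCV has them; the pictures are not rectified), "pose" (4x4, takes a point from camera to world coordinates); the wrist camera has in their place "tool_from_camera" (4x4, takes a point from camera to tool coordinates, whose origin is the TCP and whose axes are the flange's). Camera axes: x right, y down, z forward; pixel columns grow to the right and rows downward; lengths in mm; the calibration is good to about 2 mm. A picture is of the moment at which its call begins: read the wrist's pose just before it.
- arm.hand_in(): hands the job in, once; it reports no verdict.
The state is a dict: "clock": time; "joints": joint angles; "joint_vel": joint speeds; "effort": joint torques, N m; "ee_pos": TCP position; "ee_rot": TCP orientation; "force": force on the tool from outside, world axes, zero at the start; "ft_torque": the same for the moment, N m; "finger_gap": opening from 0.0 (shut) to 1.0 (fully open).
Only numpy, scipy, OpenCV 4.12 (cv2) and the standard library are available. Lean on these libraries where they do the work, as an engineer would, in place of code of your own. Each camera call takes 0.05 s, during which the arm holds its last target. There are 200 camera calls.

TASK

Unload the relay test fixture: its lock knob has a left-hand thread, so unscrew it clockwise (seen from above) all the way to its stop, then slide the steel hold-down bar fully back, away from the robot. Lift every relay module straight out of its well and put the green-topped ones in the green tray and the red-topped ones in the red tray, then slide the bar fully forward again over the empty wells and screw the knob fully home (anticlockwise). Do not disturb the other things on the bench.

Things in the scene. Friction and masses are not known exactly. Their poses are not given: they have to be found in the camera images.
- fixture: relay test fixture, fixed to the bench; origin on the bench under the centre of its grey well block; x points away from the robot, y along the row of wells. Well block 60 (x) x 200 (y) x 60 (z) mm on a base plate 6 mm thick, x -50 to 130, y -150 to 220 mm. Two rails 16 mm wide at y = -113 and 113, x -25 to 115, 97 mm high, carry the hold-down bar.
- block_top (a point): centre of the well block's top face, 60 mm above the bench. Four square wells 27 mm wide and 50 mm deep (floor 10 mm above the bench) at fixture x = 0, y = -69, -23, 23, 69 mm; a seated module stands 35 mm out of the block (top 95 mm above the bench).
- lock_arm (a point): middle of the top of the blue arm under the lock knob, 124 mm above the bench; the arm is 24 mm wide in fixture x, reaches from y = 142 to 202 and stands on a blue post at y = 197 to 217 mm.
- lock_knob (a joint): lock knob: round, black, 36 mm across, 26 mm tall, vertical axis, red disc with a white pointer line on top. Left-hand thread. Value in rad: 0 = screwed fully home (stop), grows as it is turned CLOCKWISE seen from above, up to the stop at 3.5 = unscrewed; it starts between 0 and 0.4. It rises 3 mm per rad and stays where left; turning takes about 0.12 N m. Anticlockwise tightens it.
- knob_grip (a point): point on the knob's axis at the height to grip it from above, 8 mm below the knob's top and 18 mm above its underside, 148 mm above the bench when the knob is at 0 (rises with the knob); at fixture x = 0, y = 165 mm. The point turns with the knob; any gripper yaw will do, the knob is round.
- hold_bar (a joint): steel hold-down bar, 36 (x) x 325 (y) x 12 mm, underside 97 mm above the bench, along the row of wells and 2 mm over the module tops. In m: 0 = forward, over the wells (start); grows to 0.085 = fully back along the fixture's +x. About 2 N of friction; stays where left. Blocked while lock_knob is below about 2.7 rad; the screw enters only with the bar within 2 mm of 0.
- bar_tab (a point): point to grip on the bar's upright yellow tab, 8 mm below the tab's top; it moves with the bar. The tab is 12 mm thick (fixture x), 30 mm long (fixture y) and 32 mm tall on the bar's top face (109 to 141 mm above the bench), at fixture y = -128, and x = the bar's joint value.
- pass_tray: green open tray, fixed to the bench, 150 (x) x 140 (y) mm outside, walls 4 mm thick and 35 mm high, floor 4 mm thick; origin at the centre of its underside; which side of the fixture it is on varies
- fail_tray: red open tray, fixed to the bench, 150 (x) x 140 (y) mm outside, walls 4 mm thick and 35 mm high, floor 4 mm thick; origin at the centre of its underside; which side of the fixture it is on varies
- pass_a: relay module that passed: upright square column 24 x 24 x 85 mm, 90 g, lower 50 mm black, upper 35 mm green; origin at the centre of its underside, z along its length to the coloured end. It may be absent. It starts in one of the fixture's four wells, which one varies.
- pass_a_mid (a point): the middle of pass_a: on its axis, 42.5 mm above its underside
- pass_b: relay module that passed: upright square column 24 x 24 x 85 mm, 90 g, lower 50 mm black, upper 35 mm green; origin at the centre of its underside, z along its length to the coloured end. It may be absent. It starts in one of the fixture's four wells, which one varies.
- pass_b_mid (a point): the middle of pass_b: on its axis, 42.5 mm above its underside
- fail_a: relay module that failed: upright square column 24 x 24 x 85 mm, 90 g, lower 50 mm black, upper 35 mm red; origin at the centre of its underside, z along its length to the coloured end. It may be absent. It starts in one of the fixture's four wells, which one varies.
- fail_a_mid (a point): the middle of fail_a: on its axis, 42.5 mm above its underside
- fail_b: relay module that failed: upright square column 24 x 24 x 85 mm, 90 g, lower 50 mm black, upper 35 mm red; origin at the centre of its underside, z along its length to the coloured end. It may be absent. It starts in one of the fixture's four wells, which one varies.
- fail_b_mid (a point): the middle of fail_b: on its axis, 42.5 mm above its underside
- screwdriver: bystander, leave alone: orange screwdriver lying behind the fixture; origin under its middle
- solder_spool: bystander, leave alone: blue spool 54 mm across, 40 mm high; origin under its centre
- flux_bottle: bystander, leave alone: small bottle 40 mm across, 100 mm high; origin under its centre
- meter: bystander, leave alone: yellow hand multimeter 160 x 80 x 35 mm; origin under its centre
- tweezer_cup: bystander, leave alone: steel cup 64 mm across, 85 mm high; origin under its centre
- screw_bin: bystander, leave alone: blue open bin 100 x 100 x 45 mm; origin under its centre
- driver_tips: bystander, leave alone: black box 70 x 50 x 20 mm; origin under its centre
Things that resemble listed ones, but are neither listed nor needed, are in the scene too. Several things have the shape of the fail_tray; the one meant has the colours described above.

How it is judged (in metres and radians):
On the way, in this order (a step that is already met when the one before it is completed fails the run):
1. the lock knob is unscrewed clockwise, past 3.0 rad (value of joint lock_knob above 3 rad), for 0.2 s.
2. the hold-down bar is slid back, past 70 mm (value of joint hold_bar above 0.07 m), for 0.2 s.
3. every module present lies or stands in the tray of its colour (x of pass_a_mid in the frame of pass_tray between -0.068 and 0.068 m and y of pass_a_mid in the frame of pass_tray between -0.063 and 0.063 m and z of each of pass_a_mid, pass_b_mid in the frame of pass_tray below 0.06 m and linear speed of each of pass_a, pass_b, fail_a, fail_b below 0.03 m/s and x of pass_b_mid in the frame of pass_tray between -0.068 and 0.068 m and y of pass_b_mid in the frame of pass_tray between -0.063 and 0.063 m and x of fail_a_mid in the frame of fail_tray between -0.068 and 0.068 m and y of fail_a_mid in the frame of fail_tray between -0.063 and 0.063 m and z of each of fail_a_mid, fail_b_mid in the frame of fail_tray below 0.06 m and x of fail_b_mid in the frame of fail_tray between -0.068 and 0.068 m and y of fail_b_mid in the frame of fail_tray between -0.063 and 0.063 m), for 0.2 s.
At the end, for the whole second after the job is handed in: Every module present at rest in the tray of its colour, standing or lying: its middle within 68 mm (tray x) and 63 mm (tray y) of the tray's centre and under 60 mm high, slower than 30 mm/s; bar forward (under 12 mm); knob screwed home (under 0.4 rad) (all of step 3 and value of joint hold_bar below 0.012 m and value of joint lock_knob below 0.4 rad); the robot touches nothing.
It fails at once if one of the other things on the bench is moved more than 40 mm (distance of any of screwdriver, solder_spool, flux_bottle, meter, tweezer_cup, screw_bin, driver_tips from where it was at the start of the episode above 0.04 m).
Of pass_a, pass_b, fail_a, fail_b only 3 to 4 are there at a start; the rules pass over those that are not, and their reading is None.
At some moment in a run one of pass_a, pass_b, fail_a, fail_b may be knocked a few centimetres aside while the robot is not near it.
Once in a run the grip may slacken for a moment while it holds something.
It also fails if it takes over 210 s, if anything falls off the work surface, if the arm or the gripper's body presses on something with over 40 N, if the wrist force passes 120 N, or if a joint passes its speed limit or range.

## Working session

There is one attempt and no reset: what is moved stays moved. The work goes in short steps, Python scripts to look and compute and a shell command to move; the robot and the scene stay as the last step left them, time stands still between calls to the robot, and variables do not carry over. Pictures are saved under pics/ and viewed, about 12 in all and at most 16, crops included, and the job is handed in when it is done.

```bash
mkdir -p pics; ls; cat > h.py <<'E'
import numpy as np, cv2
from plant import arm
from scipy.spatial.transform import Rotation as R
def ray(c,u,v,T):
    p=cv2.undistortPoints(np.array([[[u,v]]],float),c["intrinsics"],np.array(c["dist_coeffs"],float))[0,0]
    d=T[:3,:3]@np.array([p[0],p[1],1]); return T[:3,3],d
def onz(c,u,v,z,T=None):
    o,d=ray(c,u,v,np.array(c["pose"]) if T is None else T); return o+d*(z-o[2])/d[2]
def wristT(c,s):
    T=np.eye(4);T[:3,:3]=R.from_rotvec(s["ee_rot"]).as_matrix();T[:3,3]=s["ee_pos"]
    return T@np.array(c["tool_from_camera"])
def pt(c,u,v,T=None):
    T=np.array(c["pose"]) if T is None else T
    o,d=ray(c,u,v,T); return o+d*float(c["depth"][int(v),int(u)])
E
python3 - <<'E'
from h import *
s=arm.observe();print(s)
for n in("top","side"):
    c=arm.camera(n);cv2.imwrite(f"pics/{n}0.png",c["color"]);print(n,np.round(c["pose"],2).tolist(),c["intrinsics"])
    np.savez(f"/tmp/{n}0.npz",**{k:c[k] for k in c})
print(R.from_rotvec(s["ee_rot"]).as_matrix().round(3))
E
```

```text
pics
{'clock': 0.0, 'joints': array([-1.34211920e+00,  2.45764433e-01,  1.55900602e+00, -6.39341516e-06,
        1.33868767e+00, -1.74128503e-01]), 'joint_vel': array([ 3.36245364e-04,  5.75374046e-04, -4.98236073e-04,  2.18399159e-03,
        2.42092934e-05, -2.65378278e-04]), 'effort': array([ 1.72611413e-03, -4.15826654e+01, -3.14605415e+01,  6.85923826e-02,
        3.32743290e-02, -1.25296192e-04]), 'ee_pos': array([ 254.65012924, -597.39302836,  204.38141047]), 'ee_rot': array([-3.07626400e+00, -6.28085982e-01,  8.96256844e-05]), 'force': array([-0.30475071, -0.10164993,  0.28827962]), 'ft_torque': array([ 0.03202652,  0.04344883, -0.0007771 ]), 'finger_gap': 0.9982416223959438}
top [[-0.03, -0.98, 0.18, 275.89], [-1.0, 0.03, 0.02, -55.05], [-0.03, -0.17, -0.98, 1292.65], [0.0, 0.0, 0.0, 1.0]] [[485.05658787   0.         322.7029475 ]
 [  0.         485.05658787 241.17539724]
 [  0.           0.           1.        ]]
side [[-0.88, -0.29, 0.38, 88.81], [-0.48, 0.49, -0.72, 682.49], [0.02, -0.82, -0.57, 695.65], [0.0, 0.0, 0.0, 1.0]] [[460.90789573   0.         315.42982342]
 [  0.         460.90789573 239.06263628]
 [  0.           0.           1.        ]]
[[ 0.92   0.392 -0.   ]
 [ 0.392 -0.92   0.002]
 [ 0.    -0.002 -1.   ]]
```

View pics/top0.png

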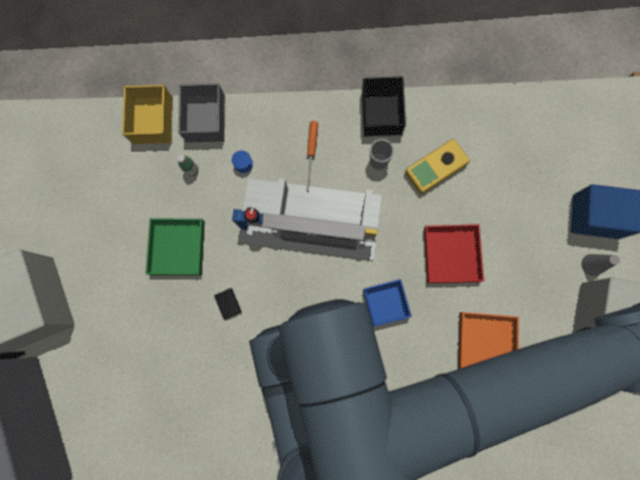

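View pics/side0.png

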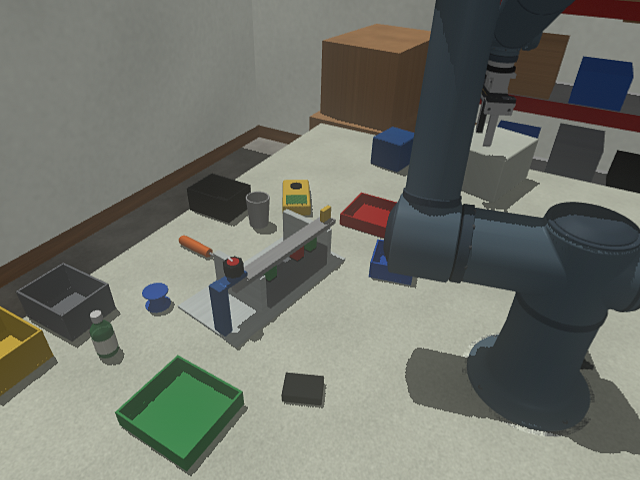

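The top view shows the fixture at about (315,215), knob (252,215), yellow tab (371,231). Green tray at (175,247). Tray-shaped candidates for fail_tray: red (453,253) and orange (490,340); red fits. Now I'll measure by colour masks.

```bash
python3 - <<'E'
from h import *
c=dict(np.load("/tmp/top0.npz"));im=c["color"];hsv=cv2.cvtColor(im,cv2.COLOR_BGR2HSV)
def blob(lo,hi,roi,n):
    x0,y0,x1,y1=roi
    m=np.zeros(im.shape[:2],np.uint8);m[y0:y1,x0:x1]=cv2.inRange(hsv,lo,hi)[y0:y1,x0:x1]
    ct=max(cv2.findContours(m,0,2)[0],key=cv2.contourArea);return ct,cv2.contourArea(ct)
kn=None
for n,lo,hi,roi,z in [("knob",(0,120,80),(9,255,255),(240,200,265,225),157),("tab",(18,100,100),(35,255,255),(355,220,385,245),141),
  ("green",(50,80,40),(80,255,255),(140,210,215,285),35),("red",(0,150,60),(8,255,255),(415,215,495,290),35),("red2",(170,150,60),(180,255,255),(415,215,495,290),35),("orange",(5,150,60),(18,255,255),(450,305,525,370),35)]:
    try: ct,a=blob(lo,hi,roi,n)
    except Exception as e: print(n,e);continue
    r=cv2.minAreaRect(ct); M=cv2.moments(ct); u,v=(M["m10"]/M["m00"],M["m01"]/M["m00"]) if M["m00"] else r[0]
    print(n,a,np.round((u,v),1),onz(c,u,v,z).round(1),"depthpt",pt(c,u,v).round(1))
    if z==35:
        P=np.array([onz(c,*q,35)[:2] for q in cv2.boxPoints(r)]);print("  corners",P.round(0).tolist(),"ctr",P.mean(0).round(1),"sides",np.linalg.norm(np.diff(P,axis=0),axis=1).round(0))
im2=cv2.resize(im[170:270,225:495],None,fx=2.96,fy=2.96,interpolation=cv2.INTER_CUBIC);cv2.imwrite("pics/crop1.png",im2)
E
```

```text
knob 50.5 [250.  214.3] [549.  145.1 157. ] depthpt [549.5 145.4 155.2]
tab 43.5 [370.6 231.3] [ 501.6 -144.4  141. ] depthpt [ 500.8 -144.1  145.2]
green 2901.5 [174.7 246.7] [496.8 365.8  35. ] depthpt [ 5.030e+02  3.775e+02 -1.000e-01]
  corners [[574.0, 444.0], [570.0, 292.0], [422.0, 290.0], [427.0, 439.0]] ctr [498.1 366.2] sides [152. 147. 149.]
red 2917.5 [453.1 253.9] [ 455.8 -363.1   35. ] depthpt [ 460.  -370.3    5.6]
  corners [[529.0, -293.0], [533.0, -436.0], [384.0, -432.0], [380.0, -292.0]] ctr [ 456.6 -363.3] sides [143. 149. 140.]
red2 4.0 [469.4 228.1] [ 522.6 -410.2   35. ] depthpt [ 528.9 -419.2    3. ]
  corners [[526.0, -404.0], [525.0, -420.0], [517.0, -419.0], [518.0, -404.0]] ctr [ 521.5 -411.6] sides [15.  8. 15.]
orange 2427.0 [485.6 336.7] [ 243.9 -428.    35. ] depthpt [ 243.1 -437.3    3.8]
  corners [[304.0, -367.0], [301.0, -511.0], [169.0, -498.0], [172.0, -356.0]] ctr [ 236.5 -432.9] sides [144. 132. 141.]
```

View pics/crop1.png

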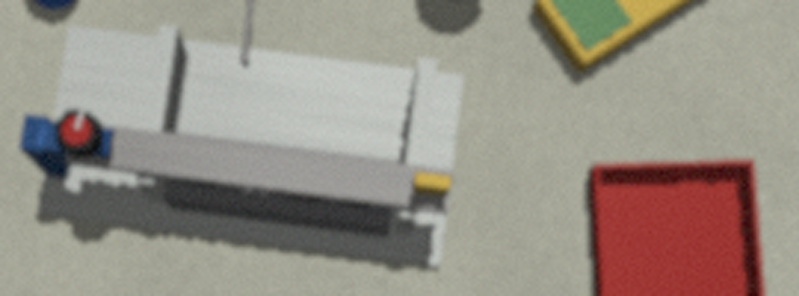

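Fixture estimate: knob–tab distance is 293.4 mm against a nominal 293, so yaw ≈ -0.162 and origin ≈ (522.4, -17.8). The red tray at (675,230) in the crop is confirmed as red, not orange. Now moving above the knob while winding the wrist back for a clockwise turn.

```bash
cat >> h.py <<'E'
O=np.array([522.4,-17.8]);YAW=-0.162
def fw(x,y,z=0):
    c,s=np.cos(YAW),np.sin(YAW);return np.array([O[0]+c*x-s*y,O[1]+s*x+c*y,z])
def plan(t,yaw=None):
    "world TCP target (and yaw phi of tool x) -> offset, delta_rot fractions"
    s=arm.observe();Rm=R.from_rotvec(s["ee_rot"]).as_matrix()
    o=Rm.T@(np.array(t)-s["ee_pos"])/1000
    phi=np.arctan2(Rm[1,0],Rm[0,0])
    print("t%.1f"%s["clock"],"pos",s["ee_pos"].round(1),"phi %.3f j6 %.2f gap %.3f"%(phi,s["joints"][5],s["finger_gap"]),"F",s["force"].round(1),"tilt",(Rm[:,2]).round(3))
    print(" offset",o.round(4).tolist(),"" if yaw is None else "rotz %.4f"%(-((yaw-phi+np.pi)%(2*np.pi)-np.pi)/np.pi))
E
python3 -m pendant '{"offset":[[0.562,-0.568,-0.045],[0.562,-0.568,-0.045],[0.562,-0.568,-0.045],[0.562,-0.568,-0.045],[0.562,-0.568,-0.045],[0.562,-0.568,-0.045],[0.562,-0.568,-0.045],[0.562,-0.568,-0.045],[0.562,-0.568,-0.045],[0.562,-0.568,-0.045],[0.562,-0.568,-0.045],[0.562,-0.568,-0.045],[0.562,-0.568,-0.045],[0.562,-0.568,-0.045],[0.562,-0.568,-0.045],[0.562,-0.568,-0.045],[0.562,-0.568,-0.045],[0.562,-0.568,-0.045],[0.562,-0.568,-0.045],[0.562,-0.568,-0.045]],"delta_rot":[[0,0,-0.9],[0,0,-0.9],[0,0,-0.9],[0,0,-0.9],[0,0,-0.9],[0,0,-0.9],[0,0,-0.9],[0,0,-0.9],[0,0,-0.9],[0,0,-0.9],[0,0,-0.9],[0,0,-0.9],[0,0,-0.9],[0,0,-0.9],[0,0,-0.9],[0,0,-0.9],[0,0,-0.9],[0,0,-0.9],[0,0,-0.9],[0,0,-0.9]],"claw":[-1,-1,-1,-1,-1,-1,-1,-1,-1,-1,-1,-1,-1,-1,-1,-1,-1,-1,-1,-1]}'
python3 - <<'E'
from h import *
plan([549,145,250],4.229)
E
```

```text
clock: 2.1
ee_pos: [548.9, 145.0, 249.9]
ee_rot: [0.139, -3.137, 0.0]
force: [0.8, -0.2, -1.0]
finger_gap: 1.001
t2.1 pos [548.9 145.  249.9] phi -3.053 j6 -1.60 gap 1.001 F [ 0.8 -0.2 -1. ] tilt [-0.001 -0.    -1.   ]
 offset [-0.0001, -0.0001, -0.0001] rotz -0.3179
```

```bash
python3 -m pendant '{"offset":[[0,0,0],[0,0,0],[0,0,0],[0,0,0],[0,0,0],[0,0,0],[0,0,0]],"delta_rot":[[0,0,-0.25],[0,0,-0.25],[0,0,-0.25],[0,0,-0.25],[0,0,-0.25],[0,0,-0.25],[0,0,-0.25]],"claw":[-0.3,-0.3,-0.3,-0.3,-0.3,-0.3,-0.3]}'
python3 - <<'E'
from h import *
s=arm.observe();c=arm.camera("wrist");T=wristT(c,s);im=c["color"];cv2.imwrite("pics/w1.png",im)
hsv=cv2.cvtColor(im,cv2.COLOR_BGR2HSV);m=cv2.inRange(hsv,(0,130,70),(9,255,255))|cv2.inRange(hsv,(171,130,70),(180,255,255))
for ct in sorted(cv2.findContours(m,0,2)[0],key=cv2.contourArea)[-3:]:
    (u,v),r=cv2.minEnclosingCircle(ct);print(cv2.contourArea(ct),u,v,r,onz(c,u,v,157,T).round(1),"pt",pt(c,u,v,T).round(1))
print(T.round(2).tolist());plan([549,145,130])
E
```

```text
clock: 2.8
ee_pos: [549.0, 144.7, 250.2]
ee_rot: [1.325, -2.848, -0.0]
force: [-0.2, 0.4, 0.6]
finger_gap: 0.651
610.5 316.2246398925781 237.86231994628906 15.707010269165039 [550.4 145.5 157. ] pt [550.6 145.6 156.3]
[[-0.76, 0.62, 0.16, 502.53], [0.64, 0.74, 0.19, 90.77], [-0.0, 0.25, -0.97, 428.89], [0.0, 0.0, 0.0, 1.0]]
t2.9 pos [549.  144.7 250.2] phi -2.271 j6 -2.38 gap 0.649 F [ 0.4 -0.4  0.4] tilt [-0. -0. -1.]
 offset [-0.0003, 0.0002, 0.1202]
```

View pics/w1.png

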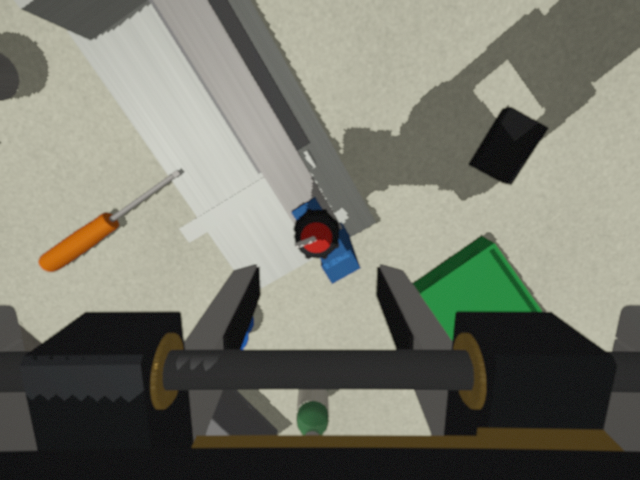

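The view shows the knob disc at (316,238), pointer towards the left, arm blue beneath. Wrist fix (550.4,145.5) agrees with the top view. Descend and grip.

```bash
python3 -m pendant '{"offset":[[-0.001,-0.0005,0.04],[-0.001,-0.0005,0.08],[-0.001,-0.0005,0.12],[-0.001,-0.0005,0.12],[-0.001,-0.0005,0.12],[-0.001,-0.0005,0.12],[-0.001,-0.0005,0.12],[-0.001,-0.0005,0.12],[-0.001,-0.0005,0.12],[-0.001,-0.0005,0.12],[-0.001,-0.0005,0.12],[-0.001,-0.0005,0.12]],"delta_rot":[[0,0,0],[0,0,0],[0,0,0],[0,0,0],[0,0,0],[0,0,0],[0,0,0],[0,0,0],[0,0,0],[0,0,0],[0,0,0],[0,0,0]],"claw":[-0.3,-0.3,-0.3,-0.3,1,1,1,1,1,1,1,1]}'
```

```text
clock: 4.05
ee_pos: [551.6, 145.5, 132.7]
ee_rot: [-1.328, 2.843, -0.002]
force: [-0.4, -0.0, 7.6]
finger_gap: 0.375
```

```bash
python3 -m pendant '{"offset":[[0,0,-0.0005],[0,0,-0.001],[0,0,-0.0015],[0,0,-0.002],[0,0,-0.0025],[0,0,-0.003],[0,0,-0.0035],[0,0,-0.004],[0,0,-0.0045],[0,0,-0.005],[0,0,-0.0055],[0,0,-0.006],[0,0,-0.0065],[0,0,-0.007],[0,0,-0.0075],[0,0,-0.008],[0,0,-0.0085],[0,0,-0.009],[0,0,-0.009],[0,0,-0.009]],"delta_rot":[[0,0,0.045],[0,0,0.09],[0,0,0.135],[0,0,0.18],[0,0,0.225],[0,0,0.27],[0,0,0.315],[0,0,0.36],[0,0,0.405],[0,0,0.45],[0,0,0.495],[0,0,0.54],[0,0,0.585],[0,0,0.63],[0,0,0.675],[0,0,0.72],[0,0,0.765],[0,0,0.81],[0,0,0.855],[0,0,0.855]],"claw":[1,1,1,1,1,1,1,1,1,1,1,1,1,1,1,1,1,1,1,1]}'
python3 - <<'E'
from h import *
s=arm.observe();print(s["ft_torque"]);plan([550.3,145.4,142])
E
```

```text
clock: 6.05
ee_pos: [550.9, 145.2, 140.2]
ee_rot: [2.472, 1.937, 0.002]
force: [1.6, -0.1, 1.1]
finger_gap: 0.377
[-0.04512031 -0.31610746 -0.08828772]
t6.0 pos [550.9 145.2 140.2] phi 1.329 j6 0.30 gap 0.377 F [ 1.6 -0.1  1.1] tilt [ 0.002  0.    -1.   ]
 offset [0.0, -0.0006, -0.0018]
```

```bash
python3 -m pendant '{"offset":[[0,0,-0.0005],[0,0,-0.001],[0,0,-0.0015],[0,0,-0.002],[0,0,-0.002],[0,0,-0.002],[0,0,-0.002],[0,0,-0.002]],"delta_rot":[[0,0,0.04],[0,0,0.08],[0,0,0.12],[0,0,0.16],[0,0,0.2],[0,0,0.23],[0,0,0.26],[0,0,0.26]],"claw":[1,1,1,1,1,1,1,1]}'
python3 - <<'E'
from h import *
s=arm.observe();print(s["ft_torque"]);plan([550.3,145.4,142])
E
```

```text
clock: 6.85
ee_pos: [551.3, 144.9, 142.5]
ee_rot: [3.036, 0.801, 0.004]
force: [2.3, -2.5, 3.3]
finger_gap: 0.377
[-0.43185251 -0.4325898  -0.06889816]
t6.8 pos [551.3 144.9 142.5] phi 0.516 j6 1.11 gap 0.377 F [ 2.3 -2.5  3.3] tilt [ 0.003 -0.001 -1.   ]
 offset [-0.0007, -0.0009, 0.0005]
```

```bash
python3 -m pendant '{"offset":[[0,0,0],[0,0,0],[0,0,0],[0,0,0],[0,0,-0.05],[0,0,-0.1],[0,0,-0.11],[0,0,-0.11],[0,0,-0.11],[0,0,-0.11],[0,0,-0.11],[0,0,-0.11],[0,0,-0.11]],"delta_rot":[[0,0,0],[0,0,0],[0,0,0],[0,0,0],[0,0,0],[0,0,0],[0,0,-0.284],[0,0,-0.284],[0,0,-0.284],[0,0,-0.284],[0,0,-0.284],[0,0,-0.284],[0,0,-0.284]],"claw":[-0.3,-0.3,-0.3,-0.3,-0.3,-0.3,-0.3,-0.3,-0.3,-0.3,-0.3,-0.3,-0.3]}'
python3 - <<'E'
from h import *
s=arm.observe();c=arm.camera("wrist");T=wristT(c,s);im=c["color"];cv2.imwrite("pics/w2.png",im[40:440,120:520])
hsv=cv2.cvtColor(im,cv2.COLOR_BGR2HSV);m=cv2.inRange(hsv,(0,130,70),(9,255,255))
ct=max(cv2.findContours(m[100:350,200:450],0,2)[0],key=cv2.contourArea);(u,v),r=cv2.minEnclosingCircle(ct);u+=200;v+=100
print(u,v,onz(c,u,v,167,T).round(1),pt(c,u,v,T).round(1))
plan([501.7,-144.2,180],1.409)
E
```

```text
clock: 8.15
ee_pos: [550.0, 145.4, 251.2]
ee_rot: [-2.397, -2.03, 0.001]
force: [0.0, -0.1, 0.6]
finger_gap: 0.651
319.07142639160156 239.9642791748047 [550.3 145.3 167. ] [550.3 145.2 166.7]
t8.2 pos [550.  145.4 251.3] phi 1.403 j6 0.23 gap 0.652 F [ 0.7  0.6 -0.4] tilt [-0.  0. -1.]
 offset [-0.2936, 0.0009, 0.0713] rotz -0.0021
```

View pics/w2.png

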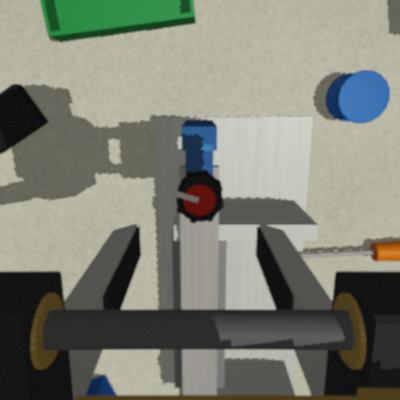

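The knob is at (200,200) in the crop, pointer turned; top rose 10.4 mm (≈3.47 rad), so it is at its stop. On to the tab.

```bash
python3 -m pendant '{"offset":[[-0.05,0,0.01],[-0.1,0,0.02],[-0.15,0,0.03],[-0.2,0,0.04],[-0.25,0,0.05],[-0.293,0.001,0.06],[-0.293,0.001,0.06]],"delta_rot":[[0,0,0],[0,0,0],[0,0,0],[0,0,0],[0,0,0],[0,0,0],[0,0,0]],"claw":[-0.3,-0.3,-0.3,-0.3,-0.3,-0.3,-0.3]}'
python3 - <<'E'
from h import *
s=arm.observe();c=arm.camera("wrist");T=wristT(c,s);im=c["color"]
hsv=cv2.cvtColor(im,cv2.COLOR_BGR2HSV);m=cv2.inRange(hsv,(18,100,90),(35,255,255));m[330:]=0
for ct in sorted(cv2.findContours(m,0,2)[0],key=cv2.contourArea)[-2:]:
    r=cv2.minAreaRect(ct);(u,v)=r[0];print(cv2.contourArea(ct),r,onz(c,u,v,141,T).round(1),pt(c,u,v,T).round(1))
plan([501.7,-144.2,116],1.409)
E
```

```text
clock: 8.9
ee_pos: [501.1, -147.9, 189.9]
ee_rot: [-2.406, -2.017, 0.003]
force: [-0.1, 0.9, 0.7]
finger_gap: 0.65
833.5 ((320.0, 242.0), (50.0, 18.0), 90.0) [ 503.3 -140.   141. ] [ 503.3 -140.   140.7]
1237.0 ((506.5, 296.0), (32.0, 77.0), 90.0) [ 620.2 -198.9  141. ] [ 674.  -260.2   26.4]
t8.9 pos [ 501.9 -145.7  190.7] phi 1.398 j6 -0.33 gap 0.649 F [ 0.7 -0.4  0.4] tilt [-0.001  0.001 -1.   ]
 offset [0.0014, -0.0004, 0.0747] rotz -0.0035
```

```bash
python3 -m pendant '{"offset":[[0.002,0.001,0.03],[0.002,0.001,0.06],[0.002,0.001,0.075],[0.002,0.001,0.075],[0.002,0.001,0.075],[0.002,0.001,0.075],[0.002,0.001,0.075],[0.002,0.001,0.075],[0.002,0.001,0.075],[0.002,0.001,0.075],[0.002,0.001,0.075]],"delta_rot":[[0,0,-0.003],[0,0,-0.003],[0,0,-0.003],[0,0,-0.003],[0,0,-0.003],[0,0,-0.003],[0,0,-0.003],[0,0,-0.003],[0,0,-0.003],[0,0,-0.003],[0,0,-0.003]],"claw":[-0.3,-0.3,-0.3,1,1,1,1,1,1,1,1]}'
python3 - <<'E'
from h import *
s=arm.observe();p=s["ee_pos"]
plan(p+fw(85,0)-fw(0,0),1.409)
E
```

```text
clock: 10.05
ee_pos: [504.1, -142.1, 116.8]
ee_rot: [2.389, 2.041, -0.0]
force: [-0.7, 0.9, 3.0]
finger_gap: 0.127
t10.1 pos [ 504.1 -142.1  116.8] phi 1.414 j6 -0.33 gap 0.127 F [-0.7  0.9  3. ] tilt [-0. -0. -1.]
 offset [-0.0004, 0.085, -0.0] rotz 0.0016
```

Gap 0.127 → 12 mm: the tab is held. Slide back.

```bash
python3 -m pendant '{"offset":[[0,0.01,0],[0,0.025,0],[0,0.04,0],[0,0.055,0],[0,0.07,0],[0,0.08,0],[0,0.087,0],[0,0.087,0],[0,0.087,0]],"delta_rot":[[0,0,0],[0,0,0],[0,0,0],[0,0,0],[0,0,0],[0,0,0],[0,0,0],[0,0,0],[0,0,0]],"claw":[1,1,1,1,1,1,1,1,1]}'
python3 - <<'E'
from h import *
plan(fw(0,-23,230),1.409)
E
```

```text
clock: 10.95
ee_pos: [587.4, -155.8, 116.7]
ee_rot: [-2.383, -2.038, 0.01]
force: [-14.4, -0.3, 11.2]
finger_gap: 0.123
t10.9 pos [ 587.4 -155.8  116.7] phi 1.415 j6 -0.29 gap 0.123 F [-14.4  -0.3  11.2] tilt [-0.008  0.    -1.   ]
 offset [0.1032, -0.0867, -0.1127] rotz 0.0019
```

```bash
python3 -m pendant '{"offset":[[0,-0.001,0],[0,-0.001,0],[0,-0.001,0],[0,-0.001,0],[0,-0.001,-0.05],[0,-0.001,-0.1],[0.035,-0.03,-0.11],[0.07,-0.06,-0.11],[0.095,-0.087,-0.11],[0.095,-0.087,-0.11],[0.095,-0.087,-0.11],[0.095,-0.087,-0.11]],"delta_rot":[[0,0,0],[0,0,0],[0,0,0],[0,0,0],[0,0,0],[0,0,0],[0,0,0],[0,0,0],[0,0,0],[0,0,0],[0,0,0],[0,0,0]],"claw":[-0.2,-0.2,-0.2,-0.2,-0.2,-0.2,-0.2,-0.2,-0.2,-0.2,-0.2,-0.2]}'
python3 - <<'E'
from h import *
s=arm.observe();c=arm.camera("wrist");T=wristT(c,s);im=c["color"];cv2.imwrite("pics/w3.png",im)
hsv=cv2.cvtColor(im,cv2.COLOR_BGR2HSV)
for n,m in(("g",cv2.inRange(hsv,(45,90,40),(85,255,255))),("r",cv2.inRange(hsv,(0,120,50),(9,255,255))|cv2.inRange(hsv,(171,120,50),(180,255,255)))):
  for ct in cv2.findContours(m,0,2)[0]:
    if cv2.contourArea(ct)<150: continue
    r=cv2.minAreaRect(ct);u,v=r[0];p=onz(c,u,v,95,T);q=p-fw(0,0)
    cc,ss=np.cos(YAW),np.sin(YAW);print(n,cv2.contourArea(ct),np.round(r[0]),np.round(r[1]),p.round(1),"fix",(cc*q[0]+ss*q[1]).round(1),(-ss*q[0]+cc*q[1]).round(1),"z",pt(c,u,v,T)[2].round(1))
plan(fw(0,-23,230),1.409)
E
```

```text
clock: 12.15
ee_pos: [519.6, -48.9, 226.6]
ee_rot: [2.388, 2.04, 0.0]
force: [0.2, -0.4, -0.1]
finger_gap: 0.598
g 847.0 [316. 260.] [34. 26.] [512.6 -80.   95. ] fix 0.4 -63.0 z 95.0
g 915.5 [318. 106.] [32. 29.] [534.5  49.3  95. ] fix 1.1 68.2 z 95.6
r 4162.0 [303. 414.] [ 42. 124.] [ 474.  -238.5   95. ] fix -12.1 -225.6 z 27.6
r 799.0 [317. 213.] [32. 26.] [520.3 -37.6  95. ] fix 1.1 -19.9 z 94.9
t12.2 pos [519.6 -49.1 226.5] phi 1.413 j6 -0.15 gap 0.602 F [ 0.1  0.2 -0.5] tilt [ 0. -0. -1.]
 offset [0.0083, -0.0023, -0.0035] rotz 0.0014
```

View pics/w3.png

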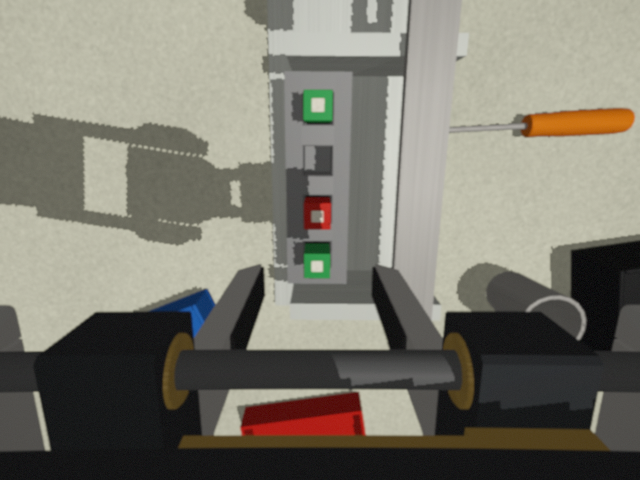

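Three modules: green at (318,106) = well y=+69, red (317,213) = well y=-23, green (316,260) = well y=-69; well y=+23 (317,160) is empty. Red first.

```bash
python3 -m pendant '{"offset":[[0.008,-0.001,0.04],[0.008,-0.001,0.08],[0.008,-0.001,0.12],[0.008,-0.001,0.15],[0.008,-0.001,0.16],[0.008,-0.001,0.16],[0.008,-0.001,0.16],[0.008,-0.001,0.16],[0.008,-0.001,0.16],[0.008,-0.001,0.16],[0.008,-0.001,0.16],[0.008,-0.001,0.16]],"delta_rot":[[0,0,0.001],[0,0,0.001],[0,0,0.001],[0,0,0.001],[0,0,0.001],[0,0,0.001],[0,0,0.001],[0,0,0.001],[0,0,0.001],[0,0,0.001],[0,0,0.001],[0,0,0.001]],"claw":[-0.2,-0.2,-0.2,-0.2,-0.2,-0.2,1,1,1,1,1,1]}'
python3 - <<'E'
from h import *
plan(fw(1,-23,250),1.409)
E
```

```text
clock: 13.4
ee_pos: [519.7, -40.3, 67.2]
ee_rot: [2.39, 2.037, 0.001]
force: [0.5, -0.0, 3.8]
finger_gap: 0.256
t13.4 pos [519.7 -40.3  67.2] phi 1.411 j6 -0.14 gap 0.256 F [ 0.5 -0.   3.8] tilt [ 0.001 -0.    -1.   ]
 offset [-0.0004, 0.0002, -0.1828] rotz 0.0008
```

Gap 0.256 → 24 mm, held. Lift slowly at first.

```bash
python3 -m pendant '{"offset":[[0,0,-0.01],[0,0,-0.025],[0,0,-0.045],[0,0,-0.07],[0,0,-0.1],[0,0,-0.14],[0,0,-0.16],[0,0,-0.16],[0,0,-0.16]],"delta_rot":[[0,0,0],[0,0,0],[0,0,0],[0,0,0],[0,0,0],[0,0,0],[0,0,0],[0,0,0],[0,0,0]],"claw":[1,1,1,1,1,1,1,1,1]}'
python3 - <<'E'
from h import *
plan([456.6,-363.3,140],1.5)
E
```

```text
clock: 14.3
ee_pos: [518.7, -40.0, 226.3]
ee_rot: [-2.391, -2.037, 0.0]
force: [-0.3, 0.6, -0.6]
finger_gap: 0.251
t14.3 pos [518.7 -40.  226.3] phi 1.411 j6 -0.14 gap 0.251 F [-0.3  0.6 -0.6] tilt [-0.  0. -1.]
 offset [-0.3291, -0.01, 0.0863] rotz -0.0282
```

```bash
python3 -m pendant '{"offset":[[-0.03,-0.001,0],[-0.07,-0.002,0],[-0.11,-0.003,0],[-0.15,-0.005,0],[-0.19,-0.006,0],[-0.23,-0.007,0],[-0.27,-0.008,0],[-0.31,-0.01,0],[-0.329,-0.01,0.01],[-0.329,-0.01,0.04],[-0.329,-0.01,0.07],[-0.329,-0.01,0.1],[-0.329,-0.01,0.1]],"delta_rot":[[0,0,0],[0,0,0],[0,0,0],[0,0,0],[0,0,0],[0,0,0],[0,0,0],[0,0,0],[0,0,0],[0,0,0],[0,0,0],[0,0,0],[0,0,0]],"claw":[1,1,1,1,1,1,1,1,1,1,1,1,1]}'
python3 - <<'E'
from h import *
s=arm.observe();c=arm.camera("wrist");cv2.imwrite("pics/w4.png",c["color"])
plan([456.6,-363.3,62])
E
```

```text
clock: 15.6
ee_pos: [453.9, -359.0, 119.4]
ee_rot: [-2.381, -2.029, -0.0]
force: [-0.5, 0.1, -0.7]
finger_gap: 0.255
t15.7 pos [ 455.3 -360.6  122.6] phi 1.412 j6 -0.71 gap 0.249 F [ 0.5 -0.5 -0.8] tilt [-0.005  0.006 -1.   ]
 offset [-0.0028, 0.0021, 0.0606]
```

View pics/w4.png

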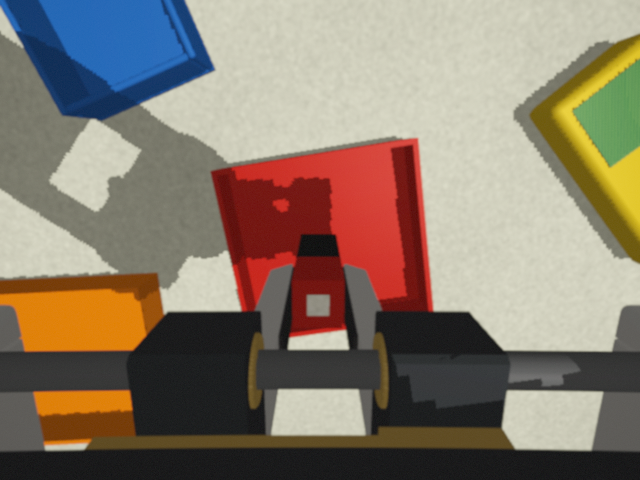

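Module held upright over the red tray (tray centre ≈ (320,220)). Lower and release.

```bash
python3 -m pendant '{"offset":[[0,0,0.02],[0,0,0.04],[0,0,0.055],[0,0,0.0635],[0,0,0.0635],[0,0,0.0635],[0,0,0.0635],[0,0,0.0635],[0,0,0.0635],[0,0,0.0635],[0,0,-0.02],[0,0,-0.06],[0,0,-0.1],[0,0,-0.1]],"delta_rot":[[0,0,0],[0,0,0],[0,0,0],[0,0,0],[0,0,0],[0,0,0],[0,0,0],[0,0,0],[0,0,0],[0,0,0],[0,0,0],[0,0,0],[0,0,0],[0,0,0]],"claw":[1,1,1,1,1,1,-0.2,-0.2,-0.2,-0.2,-0.2,-0.2,-0.2,-0.2]}'
python3 - <<'E'
from h import *
plan(fw(1,-69,226),1.409)
E
```

```text
clock: 17.05
ee_pos: [459.2, -365.7, 233.8]
ee_rot: [2.383, 2.03, 0.0]
force: [0.3, -0.5, 0.2]
finger_gap: 0.6
t17.1 pos [ 459.2 -365.7  233.8] phi 1.411 j6 -0.71 gap 0.600 F [ 0.3 -0.5  0.2] tilt [ 0.007 -0.009 -1.   ]
 offset [0.2846, 0.008, 0.0058] rotz 0.0007
```

```bash
python3 -m pendant '{"offset":[[0.05,0.001,0],[0.1,0.003,0],[0.15,0.004,0],[0.2,0.006,0],[0.25,0.007,0],[0.285,0.008,0.006],[0.285,0.008,0.006],[0.285,0.008,0.006],[0.285,0.008,0.006]],"delta_rot":[[0,0,0],[0,0,0],[0,0,0],[0,0,0],[0,0,0],[0,0,0],[0,0,0],[0,0,0],[0,0,0]],"claw":[-0.2,-0.2,-0.2,-0.2,-0.2,-0.2,-0.2,-0.2,-0.2]}'
cat >> h.py <<'E'
def mods(name="wrist",z=95,zr=(20,140)):
    s=arm.observe();c=arm.camera(name);T=wristT(c,s) if name=="wrist" else np.array(c["pose"]);im=c["color"]
    hsv=cv2.cvtColor(im,cv2.COLOR_BGR2HSV);out=[]
    for n,m in(("g",cv2.inRange(hsv,(45,90,40),(85,255,255))),("r",cv2.inRange(hsv,(0,120,50),(9,255,255))|cv2.inRange(hsv,(171,120,50),(180,255,255)))):
      for ct in cv2.findContours(m,0,2)[0]:
        if not 60<cv2.contourArea(ct)<2000: continue
        u,v=cv2.minAreaRect(ct)[0];p=onz(c,u,v,z,T);d=p-fw(0,0);cc,ss=np.cos(YAW),np.sin(YAW)
        print(n,cv2.contourArea(ct),round(u),round(v),p.round(1),"fix",(cc*d[0]+ss*d[1]).round(1),(-ss*d[0]+cc*d[1]).round(1),"z",pt(c,u,v,T)[2].round(1))
    return c
E
python3 - <<'E'
from h import *
mods()
c=arm.camera("top");im=c["color"];cv2.imwrite("pics/t2.png",cv2.resize(im[190:300,130:500],None,fx=2.1,fy=2.1,interpolation=2))
plan(fw(1,-69,66),1.409)
E
```

```text
clock: 17.95
ee_pos: [510.1, -84.2, 220.2]
ee_rot: [-2.392, -2.036, 0.001]
force: [-0.0, -0.3, 0.8]
finger_gap: 0.598
g 832.5 321 224 [512.6 -82.1  95. ] fix 0.7 -65.0 z 95.2
g 1214.0 322 58 [533.8  47.4  95. ] fix 0.7 66.2 z 94.2
t18.1 pos [510.1 -84.5 220.4] phi 1.409 j6 -0.22 gap 0.598 F [0.1 0.4 0.1] tilt [-0. -0. -1.]
 offset [-0.0012, 0.0024, 0.1544] rotz 0.0001
```

View pics/t2.png

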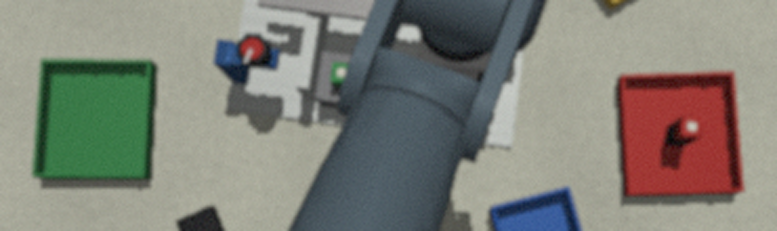

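The red module stands in the red tray (685,130 in the crop). Green at y=-69 is unmoved; grip it.

```bash
python3 -m pendant '{"offset":[[-0.001,0.002,0.04],[-0.001,0.002,0.08],[-0.001,0.002,0.12],[-0.001,0.002,0.145],[-0.001,0.002,0.154],[-0.001,0.002,0.154],[-0.001,0.002,0.154],[-0.001,0.002,0.154],[-0.001,0.002,0.154],[-0.001,0.002,0.154],[-0.001,0.002,0.154],[-0.001,0.002,0.154]],"delta_rot":[[0,0,0],[0,0,0],[0,0,0],[0,0,0],[0,0,0],[0,0,0],[0,0,0],[0,0,0],[0,0,0],[0,0,0],[0,0,0],[0,0,0]],"claw":[-0.2,-0.2,-0.2,-0.2,-0.2,-0.2,1,1,1,1,1,1]}'
python3 -m pendant '{"offset":[[0,0,-0.01],[0,0,-0.025],[0,0,-0.045],[0,0,-0.07],[0,0,-0.1],[0,0,-0.14],[0,0,-0.18],[0,0,-0.18],[0,0,-0.18]],"delta_rot":[[0,0,0],[0,0,0],[0,0,0],[0,0,0],[0,0,0],[0,0,0],[0,0,0],[0,0,0],[0,0,0]],"claw":[1,1,1,1,1,1,1,1,1]}'
python3 - <<'E'
from h import *
plan([498,340,250],1.409)
E
```

```text
clock: 19.25
ee_pos: [512.5, -84.7, 67.2]
ee_rot: [2.391, 2.037, 0.001]
force: [-0.4, 0.3, 3.9]
finger_gap: 0.251
clock: 20.15
ee_pos: [512.1, -84.6, 247.2]
ee_rot: [2.39, 2.037, 0.001]
force: [0.0, -1.1, -0.8]
finger_gap: 0.252
t20.1 pos [512.1 -84.6 247.2] phi 1.411 j6 -0.22 gap 0.252 F [ 0.  -1.1 -0.8] tilt [ 0.001 -0.001 -1.   ]
 offset [0.4169, -0.0814, -0.003] rotz 0.0008
```

```bash
python3 -m pendant '{"offset":[[0.03,-0.006,-0.003],[0.07,-0.014,-0.003],[0.11,-0.021,-0.003],[0.15,-0.029,-0.003],[0.19,-0.037,-0.003],[0.23,-0.045,-0.003],[0.27,-0.053,-0.003],[0.31,-0.06,-0.003],[0.35,-0.068,-0.003],[0.39,-0.076,-0.003],[0.417,-0.081,-0.003],[0.417,-0.081,0.03],[0.417,-0.081,0.07],[0.417,-0.081,0.11],[0.417,-0.081,0.12],[0.417,-0.081,0.12],[0.417,-0.081,0.12]],"delta_rot":[[0,0,0],[0,0,0],[0,0,0],[0,0,0],[0,0,0],[0,0,0],[0,0,0],[0,0,0],[0,0,0],[0,0,0],[0,0,0],[0,0,0],[0,0,0],[0,0,0],[0,0,0],[0,0,0],[0,0,0]],"claw":[1,1,1,1,1,1,1,1,1,1,1,1,1,1,1,1,1]}'
python3 - <<'E'
from h import *
plan([498,340,62])
c=arm.camera("side");cv2.imwrite("pics/s2.png",c["color"][200:480,0:400])
E
```

```text
clock: 21.85
ee_pos: [499.0, 340.3, 127.7]
ee_rot: [2.391, 2.037, 0.002]
force: [0.1, 0.1, -0.8]
finger_gap: 0.251
t21.9 pos [499.  340.3 127.7] phi 1.411 j6 0.57 gap 0.251 F [ 0.1  0.1 -0.8] tilt [ 0.001  0.001 -1.   ]
 offset [-0.0005, -0.0011, 0.0657]
```

View pics/s2.png

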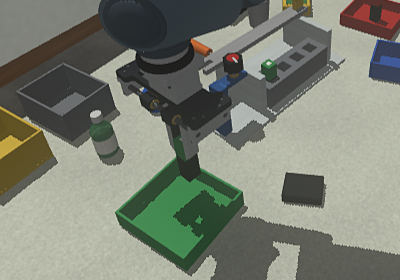

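Module held upright above the green tray near (185,175) in the crop; bottle is clear. Lower and release.

```bash
python3 -m pendant '{"offset":[[0,0,0.02],[0,0,0.04],[0,0,0.055],[0,0,0.0655],[0,0,0.0655],[0,0,0.0655],[0,0,0.0655],[0,0,0.0655],[0,0,0.0655],[0,0,0.0655],[0,0,0.02],[0,0,-0.03],[0,0,-0.08],[0,0,-0.12],[0,0,-0.12]],"delta_rot":[[0,0,0],[0,0,0],[0,0,0],[0,0,0],[0,0,0],[0,0,0],[0,0,0],[0,0,0],[0,0,0],[0,0,0],[0,0,0],[0,0,0],[0,0,0],[0,0,0],[0,0,0]],"claw":[1,1,1,1,1,1,-0.2,-0.2,-0.2,-0.2,-0.2,-0.2,-0.2,-0.2,-0.2]}'
python3 - <<'E'
from h import *
plan(fw(1,69,240),1.409)
E
```

```text
clock: 23.4
ee_pos: [501.6, 341.6, 254.7]
ee_rot: [2.388, 2.035, 0.021]
force: [0.1, 0.8, 1.0]
finger_gap: 0.6
t23.4 pos [501.6 341.6 254.7] phi 1.411 j6 0.57 gap 0.600 F [0.1 0.8 1. ] tilt [ 0.013  0.006 -1.   ]
 offset [-0.2826, 0.0786, 0.0135] rotz 0.0008
```

```bash
python3 -m pendant '{"offset":[[-0.05,0.014,0],[-0.1,0.029,0],[-0.15,0.043,0],[-0.2,0.058,0],[-0.25,0.072,0],[-0.281,0.081,0.01],[-0.281,0.081,0.01],[-0.281,0.081,0.01],[-0.281,0.081,0.01]],"delta_rot":[[0,0,0],[0,0,0],[0,0,0],[0,0,0],[0,0,0],[0,0,0],[0,0,0],[0,0,0],[0,0,0]],"claw":[-0.2,-0.2,-0.2,-0.2,-0.2,-0.2,-0.2,-0.2,-0.2]}'
python3 - <<'E'
from h import *
mods()
plan(fw(1,69,66),1.409)
E
```

```text
clock: 24.3
ee_pos: [533.4, 50.6, 236.1]
ee_rot: [-2.39, -2.038, 0.0]
force: [-0.3, 0.5, 1.0]
finger_gap: 0.603
g 759.5 320 220 [535.4  53.9  95. ] fix 1.2 72.9 z 95.2
r 1045.5 321 102 [551.8 152.   95. ] fix 1.6 172.3 z 166.9
t24.4 pos [533.5  50.9 236.3] phi 1.413 j6 0.04 gap 0.602 F [ 0.2  0.8 -0. ] tilt [-0.  0. -1.]
 offset [-0.0007, 0.0012, 0.1703] rotz 0.0013
```

```bash
python3 -m pendant '{"offset":[[0,0.001,0.04],[0,0.001,0.08],[0,0.001,0.12],[0,0.001,0.155],[0,0.001,0.17],[0,0.001,0.17],[0,0.001,0.17],[0,0.001,0.17],[0,0.001,0.17],[0,0.001,0.17],[0,0.001,0.17],[0,0.001,0.17]],"delta_rot":[[0,0,0.001],[0,0,0.001],[0,0,0.001],[0,0,0.001],[0,0,0.001],[0,0,0.001],[0,0,0.001],[0,0,0.001],[0,0,0.001],[0,0,0.001],[0,0,0.001],[0,0,0.001]],"claw":[-0.2,-0.2,-0.2,-0.2,-0.2,-0.2,1,1,1,1,1,1]}'
python3 -m pendant '{"offset":[[0,0,-0.01],[0,0,-0.025],[0,0,-0.045],[0,0,-0.07],[0,0,-0.1],[0,0,-0.14],[0,0,-0.18],[0,0,-0.18],[0,0,-0.18]],"delta_rot":[[0,0,0],[0,0,0],[0,0,0],[0,0,0],[0,0,0],[0,0,0],[0,0,0],[0,0,0],[0,0,0]],"claw":[1,1,1,1,1,1,1,1,1]}'
python3 - <<'E'
from h import *
c=mods("top",89);cv2.imwrite("pics/t3.png",cv2.resize(c["color"][190:300,130:500],None,fx=2.1,fy=2.1,interpolation=2))
plan([497,394,250],1.409)
E
```

```text
clock: 25.55
ee_pos: [535.3, 49.5, 67.4]
ee_rot: [2.394, 2.033, 0.002]
force: [-1.3, 0.2, 4.7]
finger_gap: 0.252
clock: 26.45
ee_pos: [534.8, 49.5, 248.0]
ee_rot: [2.393, 2.033, 0.002]
force: [-0.2, 1.0, -1.9]
finger_gap: 0.252
t26.5 pos [534.   49.6 246.1] phi 1.408 j6 0.04 gap 0.255 F [-1.  -0.3 -1.1] tilt [-0.001  0.    -1.   ]
 offset [0.3338, -0.0922, -0.0038] rotz -0.0003
```

View pics/t3.png

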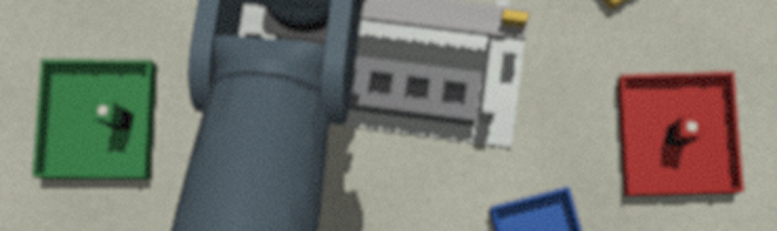

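Both placed modules stand in their trays (green ≈(105,112), red ≈(688,128) in the crop); other wells are empty. Carry the last green.

```bash
python3 -m pendant '{"offset":[[0.03,-0.008,-0.003],[0.07,-0.019,-0.003],[0.11,-0.03,-0.003],[0.15,-0.041,-0.003],[0.19,-0.052,-0.003],[0.23,-0.063,-0.003],[0.27,-0.075,-0.003],[0.31,-0.086,-0.003],[0.334,-0.092,-0.003],[0.334,-0.092,-0.003],[0.334,-0.092,0.03],[0.334,-0.092,0.07],[0.334,-0.092,0.11],[0.334,-0.092,0.12],[0.334,-0.092,0.12],[0.334,-0.092,0.12]],"delta_rot":[[0,0,0],[0,0,0],[0,0,0],[0,0,0],[0,0,0],[0,0,0],[0,0,0],[0,0,0],[0,0,0],[0,0,0],[0,0,0],[0,0,0],[0,0,0],[0,0,0],[0,0,0],[0,0,0]],"claw":[1,1,1,1,1,1,1,1,1,1,1,1,1,1,1,1]}'
python3 - <<'E'
from h import *
plan([497,394,62])
E
```

```text
clock: 28.1
ee_pos: [499.0, 394.1, 128.1]
ee_rot: [2.395, 2.033, 0.003]
force: [0.4, -0.0, -1.3]
finger_gap: 0.25
t28.1 pos [499.  394.1 128.1] phi 1.408 j6 0.65 gap 0.250 F [ 0.4 -0.  -1.3] tilt [ 0.002  0.001 -1.   ]
 offset [-0.0005, -0.0021, 0.0661]
```

```bash
python3 -m pendant '{"offset":[[0,0,0.02],[0,0,0.04],[0,0,0.055],[0,0,0.0655],[0,0,0.0655],[0,0,0.0655],[0,0,0.0655],[0,0,0.0655],[0,0,0.0655],[0,0,0.0655],[0,0,0.02],[0,0,-0.03],[0,0,-0.08],[0,0,-0.12],[0,0,-0.12],[0,0,-0.12]],"delta_rot":[[0,0,0],[0,0,0],[0,0,0],[0,0,0],[0,0,0],[0,0,0],[0,0,0],[0,0,0],[0,0,0],[0,0,0],[0,0,0],[0,0,0],[0,0,0],[0,0,0],[0,0,0],[0,0,0]],"claw":[1,1,1,1,1,1,-0.2,-0.2,-0.2,-0.2,-0.2,-0.2,-0.2,-0.2,-0.2,-0.2]}'
python3 - <<'E'
from h import *
plan(fw(85,-128,240),1.409)
E
```

```text
clock: 29.7
ee_pos: [498.3, 394.2, 247.5]
ee_rot: [2.394, 2.033, 0.003]
force: [-0.9, 0.8, -0.4]
finger_gap: 0.601
t29.7 pos [498.3 394.2 247.5] phi 1.408 j6 0.65 gap 0.601 F [-0.9  0.8 -0.4] tilt [ 0.002  0.001 -1.   ]
 offset [-0.5306, 0.1756, 0.0071] rotz -0.0003
```

```bash
python3 -m pendant '{"offset":[[-0.05,0.017,0],[-0.1,0.033,0],[-0.15,0.05,0],[-0.2,0.066,0],[-0.25,0.083,0],[-0.3,0.1,0],[-0.35,0.116,0],[-0.4,0.133,0],[-0.45,0.15,0],[-0.5,0.166,0],[-0.529,0.177,0],[-0.529,0.177,0.03],[-0.529,0.177,0.06],[-0.529,0.177,0.06],[-0.529,0.177,0.06]],"delta_rot":[[0,0,0],[0,0,0],[0,0,0],[0,0,0],[0,0,0],[0,0,0],[0,0,0],[0,0,0],[0,0,0],[0,0,0],[0,0,0],[0,0,0],[0,0,0],[0,0,0],[0,0,0]],"claw":[-0.2,-0.2,-0.2,-0.2,-0.2,-0.2,-0.2,-0.2,-0.2,-0.2,-0.2,-0.2,-0.2,-0.2,-0.2]}'
python3 - <<'E'
from h import *
s=arm.observe();c=arm.camera("wrist");T=wristT(c,s)
m=cv2.inRange(cv2.cvtColor(c["color"],cv2.COLOR_BGR2HSV),(18,100,90),(35,255,255));m[320:]=0
for ct in sorted(cv2.findContours(m,0,2)[0],key=cv2.contourArea)[-2:]:
    r=cv2.minAreaRect(ct);print(r,onz(c,*r[0],141,T).round(1),pt(c,*r[0],T).round(1))
c=mods("top",89);cv2.imwrite("pics/t4.png",cv2.resize(c["color"][190:300,130:500],None,fx=2.1,fy=2.1,interpolation=2))
plan([587.2,-156,117],1.409)
E
```

```text
clock: 31.2
ee_pos: [585.9, -156.0, 184.7]
ee_rot: [-2.392, -2.031, 0.002]
force: [-0.7, 0.4, 0.6]
finger_gap: 0.602
((433.3442077636719, 305.2131042480469), (32.777442932128906, 22.278419494628906), 50.194427490234375) [ 655.4 -201.7  141. ] [ 683.3 -257.7   33.9]
((320.0, 252.0), (52.0, 18.0), 90.0) [ 587.  -153.1  141. ] [ 587.  -153.4  140.2]
t31.3 pos [ 587.5 -156.4  187.6] phi 1.409 j6 -0.28 gap 0.604 F [-0.8  0.4  0.6] tilt [ 0.001 -0.001 -1.   ]
 offset [0.0004, -0.0005, 0.0706] rotz -0.0001
```

View pics/t4.png

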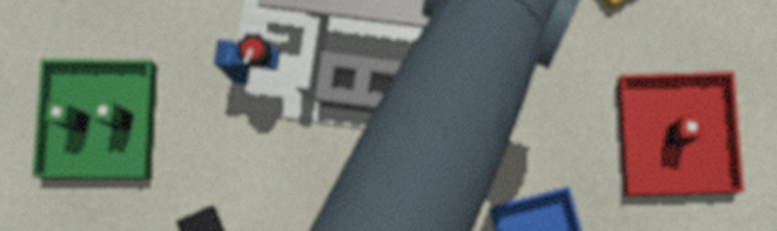

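Both greens stand in the green tray at (62,115) and (110,113), red at (688,128); bar still back, tab confirmed at (587,-153). Grip the tab and slide forward.

```bash
python3 -m pendant '{"offset":[[0,0,0.03],[0,0,0.06],[0,0,0.071],[0,0,0.071],[0,0,0.071],[0,0,0.071],[0,0,0.071],[0,0,0.071],[0,0,0.071],[0,0,0.071],[0,0,0.071]],"delta_rot":[[0,0,0],[0,0,0],[0,0,0],[0,0,0],[0,0,0],[0,0,0],[0,0,0],[0,0,0],[0,0,0],[0,0,0],[0,0,0]],"claw":[-0.2,-0.2,-0.2,-0.2,1,1,1,1,1,1,1]}'
python3 -m pendant '{"offset":[[0,-0.01,0],[0,-0.025,0],[0,-0.04,0],[0,-0.055,0],[0,-0.07,0],[0,-0.08,0],[0,-0.086,0],[0,-0.088,0],[0,-0.088,0],[0,-0.088,0]],"delta_rot":[[0,0,0],[0,0,0],[0,0,0],[0,0,0],[0,0,0],[0,0,0],[0,0,0],[0,0,0],[0,0,0],[0,0,0]],"claw":[1,1,1,1,1,1,1,1,1,1]}'
python3 - <<'E'
from h import *
plan([504,-142,117],1.409)
E
```

```text
clock: 32.4
ee_pos: [587.0, -156.7, 115.6]
ee_rot: [2.395, 2.033, 0.0]
force: [0.3, 0.4, 0.5]
finger_gap: 0.128
clock: 33.4
ee_pos: [503.2, -142.9, 115.7]
ee_rot: [2.39, 2.028, 0.009]
force: [17.0, -1.8, -9.7]
finger_gap: 0.128
t33.4 pos [ 503.2 -142.9  115.7] phi 1.407 j6 -0.33 gap 0.128 F [17.  -1.8 -9.7] tilt [ 0.009 -0.002 -1.   ]
 offset [0.001, 0.0006, -0.0013] rotz -0.0006
```

```bash
python3 -m pendant '{"offset":[[0,0.002,0],[0,0.002,0],[0,0.002,0],[0,0.002,0],[0,0.002,-0.04],[0,0.002,-0.08],[0,0.002,-0.11],[0,0.002,-0.12],[0,0.002,-0.12]],"delta_rot":[[0,0,0],[0,0,0],[0,0,0],[0,0,0],[0,0,0],[0,0,0],[0,0,0],[0,0,0],[0,0,0]],"claw":[-0.2,-0.2,-0.2,-0.2,-0.2,-0.2,-0.2,-0.2,-0.2]}'
python3 - <<'E'
from h import *
plan([550.3,145.3,236],0.4)
E
```

```text
clock: 34.3
ee_pos: [502.6, -143.0, 236.6]
ee_rot: [2.393, 2.032, 0.001]
force: [-0.0, 0.1, -0.4]
finger_gap: 0.604
t34.3 pos [ 502.6 -143.   236.6] phi 1.408 j6 -0.33 gap 0.604 F [-0.   0.1 -0.4] tilt [ 0.002 -0.001 -1.   ]
 offset [0.2923, 0.0004, 0.0004] rotz 0.3209
```

```bash
python3 -m pendant '{"offset":[[0.05,0,0],[0.1,0,0],[0.15,0,0],[0.2,0,0],[0.25,0,0],[0.292,0,0],[0.292,0,0],[0.292,0,0],[0.292,0,0],[0.292,0,0]],"delta_rot":[[0,0,0.045],[0,0,0.09],[0,0,0.135],[0,0,0.18],[0,0,0.225],[0,0,0.27],[0,0,0.315],[0,0,0.32],[0,0,0.32],[0,0,0.32]],"claw":[-0.2,-0.2,-0.2,-0.2,-0.2,-0.2,-0.2,-0.2,-0.2,-0.2]}'
python3 - <<'E'
from h import *
s=arm.observe();c=arm.camera("wrist");T=wristT(c,s);im=c["color"];cv2.imwrite("pics/w5.png",im)
hsv=cv2.cvtColor(im,cv2.COLOR_BGR2HSV);m=cv2.inRange(hsv,(0,130,70),(9,255,255))
ct=max(cv2.findContours(m[100:350,200:450],0,2)[0],key=cv2.contourArea);(u,v),r=cv2.minEnclosingCircle(ct);u+=200;v+=100
print(u,v,onz(c,u,v,167,T).round(1),pt(c,u,v,T).round(1))
plan([550.3,145.3,140],0.4)
E
```

```text
clock: 35.3
ee_pos: [548.4, 145.2, 233.4]
ee_rot: [-3.077, -0.63, 0.005]
force: [0.3, -0.1, -0.5]
finger_gap: 0.601
320.05555725097656 242.5 [550.6 145.3 167. ] [550.8 145.4 167.7]
t35.4 pos [548.7 144.9 233.9] phi 0.403 j6 1.23 gap 0.600 F [-0.1 -0.4 -0.4] tilt [-0.003 -0.    -1.   ]
 offset [0.0019, 0.0004, 0.0939] rotz 0.0010
```

View pics/w5.png

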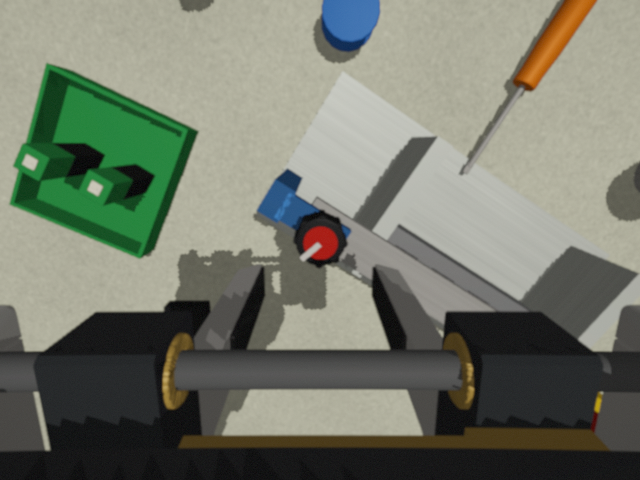

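The knob sits at (320,242) above the bar end, bar forward, both greens standing. Descend and grip.

```bash
python3 -m pendant '{"offset":[[0.001,0.0005,0.04],[0.001,0.0005,0.08],[0.001,0.0005,0.095],[0.001,0.0005,0.095],[0.001,0.0005,0.095],[0.001,0.0005,0.095],[0.001,0.0005,0.095],[0.001,0.0005,0.095],[0.001,0.0005,0.095],[0.001,0.0005,0.095]],"delta_rot":[[0,0,0],[0,0,0],[0,0,0],[0,0,0],[0,0,0],[0,0,0],[0,0,0],[0,0,0],[0,0,0],[0,0,0]],"claw":[-0.2,-0.2,-0.2,-0.2,1,1,1,1,1,1]}'
python3 -m pendant '{"offset":[[0,0,0.0005],[0,0,0.001],[0,0,0.0015],[0,0,0.002],[0,0,0.0025],[0,0,0.003],[0,0,0.0035],[0,0,0.004],[0,0,0.0045],[0,0,0.005],[0,0,0.0055],[0,0,0.006],[0,0,0.0065],[0,0,0.007],[0,0,0.0075],[0,0,0.008],[0,0,0.008],[0,0,0.008],[0,0,0.008],[0,0,0.008]],"delta_rot":[[0,0,-0.045],[0,0,-0.09],[0,0,-0.135],[0,0,-0.18],[0,0,-0.225],[0,0,-0.27],[0,0,-0.315],[0,0,-0.36],[0,0,-0.405],[0,0,-0.45],[0,0,-0.495],[0,0,-0.54],[0,0,-0.585],[0,0,-0.63],[0,0,-0.675],[0,0,-0.72],[0,0,-0.765],[0,0,-0.81],[0,0,-0.855],[0,0,-0.855]],"claw":[1,1,1,1,1,1,1,1,1,1,1,1,1,1,1,1,1,1,1,1]}'
python3 - <<'E'
from h import *
print(arm.observe()["ft_torque"]);plan([550.3,145.3,130])
E
```

```text
clock: 36.35
ee_pos: [552.0, 145.1, 142.5]
ee_rot: [3.077, 0.628, 0.006]
force: [-0.2, -2.5, 6.6]
finger_gap: 0.38
clock: 38.35
ee_pos: [549.5, 144.7, 134.2]
ee_rot: [-0.078, -3.137, 0.003]
force: [-8.3, -4.4, 12.2]
finger_gap: 0.378
[-0.79912966  1.45902744  0.13572879]
t38.4 pos [549.5 144.7 134.2] phi 3.092 j6 -1.46 gap 0.378 F [-8.3 -4.4 12.2] tilt [-0.003 -0.002 -1.   ]
 offset [-0.0008, 0.0007, 0.0042]
```

```bash
python3 -m pendant '{"offset":[[0,0,0],[0,0,0],[0,0,0.001],[0,0,0.001],[0,0,0.001],[0,0,0.001],[0,0,0.001],[0,0,0.001],[0,0,0.001]],"delta_rot":[[0,0,-0.04],[0,0,-0.08],[0,0,-0.12],[0,0,-0.16],[0,0,-0.2],[0,0,-0.24],[0,0,-0.28],[0,0,-0.29],[0,0,-0.29]],"claw":[1,1,1,1,1,1,1,1,1]}'
python3 - <<'E'
from h import *
print(arm.observe()["ft_torque"]);plan([550.3,145.3,130])
E
python3 -m pendant '{"offset":[[0,0,0],[0,0,0],[0,0,0],[0,0,0],[0,0,-0.05],[0,0,-0.1],[0,0,-0.12],[0,0,-0.12],[0,0,-0.12],[0,0,-0.12]],"delta_rot":[[0,0,0],[0,0,0],[0,0,0],[0,0,0],[0,0,0],[0,0,0],[0,0,0],[0,0,0],[0,0,0],[0,0,0]],"claw":[-0.3,-0.3,-0.3,-0.3,-0.3,-0.3,-0.3,-0.3,-0.3,-0.3]}'
python3 - <<'E'
from h import *
s=arm.observe();c=arm.camera("wrist");T=wristT(c,s);im=c["color"]
hsv=cv2.cvtColor(im,cv2.COLOR_BGR2HSV);m=cv2.inRange(hsv,(0,130,70),(9,255,255))
ct=max(cv2.findContours(m[100:350,200:450],0,2)[0],key=cv2.contourArea);(u,v),r=cv2.minEnclosingCircle(ct);u+=200;v+=100
print(u,v,onz(c,u,v,156,T).round(1),[pt(c,u+a,v+b,T)[2].round(1) for a,b in((0,0),(5,0),(-5,0),(0,6),(0,-6))])
x,y=int(u),int(v);cv2.imwrite("pics/w6.png",cv2.resize(im[y-100:y+100,x-100:x+100],None,fx=2.5,fy=2.5))
c=mods("top",89);cv2.imwrite("pics/t5.png",cv2.resize(c["color"][100:320,110:510],None,fx=2,fy=2,interpolation=2))
plan([550.3,145.3,250])
E
```

```text
clock: 39.25
ee_pos: [551.2, 145.2, 132.2]
ee_rot: [-1.303, 2.857, -0.001]
force: [1.7, -1.2, 2.8]
finger_gap: 0.376
[-0.15131829 -0.31993714 -0.7089293 ]
t39.2 pos [551.2 145.2 132.2] phi -2.285 j6 -2.37 gap 0.376 F [ 1.7 -1.2  2.8] tilt [ 0.002  0.    -1.   ]
 offset [0.0005, 0.0007, 0.0022] 
clock: 40.25
ee_pos: [549.2, 145.3, 248.8]
ee_rot: [1.306, -2.853, -0.002]
force: [0.3, -1.1, -0.3]
finger_gap: 0.649
315.67940521240234 237.57972717285156 [550.4 145.5 156. ] [np.float64(156.5), np.float64(157.2), np.float64(155.9), np.float64(156.1), np.float64(155.4)]
g 1370.5 163 247 [487.9 377.3  89. ] fix -97.8 384.4 z 85.7
t40.4 pos [549.4 145.3 249.1] phi -2.283 j6 -2.37 gap 0.647 F [-0.4 -0.1 -0.3] tilt [-0.004 -0.    -1.   ]
 offset [-0.0006, -0.0007, -0.0009]
```

View pics/w6.png

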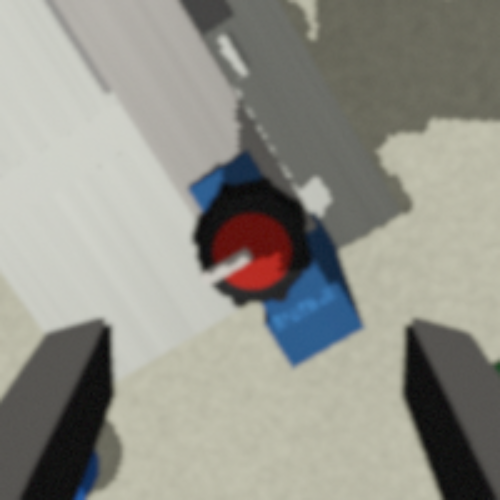

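View pics/t5.png

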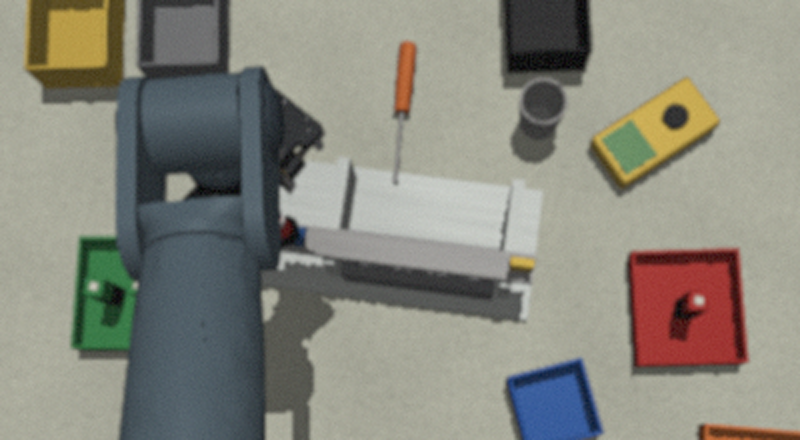

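Torque hit 0.71 N·m at the end (stop), knob top is back at 156 mm, pointer about 17° anticlockwise of its start. Bar forward; bystanders in place. Move aside to see the green tray.

```bash
python3 -m pendant '{"offset":[[0,0,-0.04],[0.04,-0.013,-0.06],[0.08,-0.027,-0.06],[0.13,-0.043,-0.06],[0.17,-0.056,-0.06],[0.17,-0.056,-0.06],[0.17,-0.056,-0.06],[0.17,-0.056,-0.06],[0.17,-0.056,-0.06],[0.17,-0.056,-0.06]],"delta_rot":[[0,0,0],[0,0,0],[0,0,0],[0,0,0],[0,0,0],[0,0,0],[0,0,0],[0,0,0],[0,0,0],[0,0,0]],"claw":[-0.3,-0.3,-0.3,-0.3,-0.3,-0.3,-0.3,-0.3,-0.3,-0.3]}'
python3 - <<'E'
from h import *
c=arm.camera("top");cv2.imwrite("pics/t6.png",cv2.resize(c["color"][100:320,110:510],None,fx=2,fy=2,interpolation=2))
plan([500,0,300])
E
```

```text
clock: 41.35
ee_pos: [482.0, -18.9, 311.2]
ee_rot: [1.31, -2.855, -0.001]
force: [0.3, 0.3, 0.2]
finger_gap: 0.646
t41.4 pos [481.9 -19.1 311.3] phi -2.282 j6 -2.71 gap 0.649 F [-0.7  0.1 -0.6] tilt [-0.  0. -1.]
 offset [-0.0262, -0.0013, 0.0113]
```

View pics/t6.png

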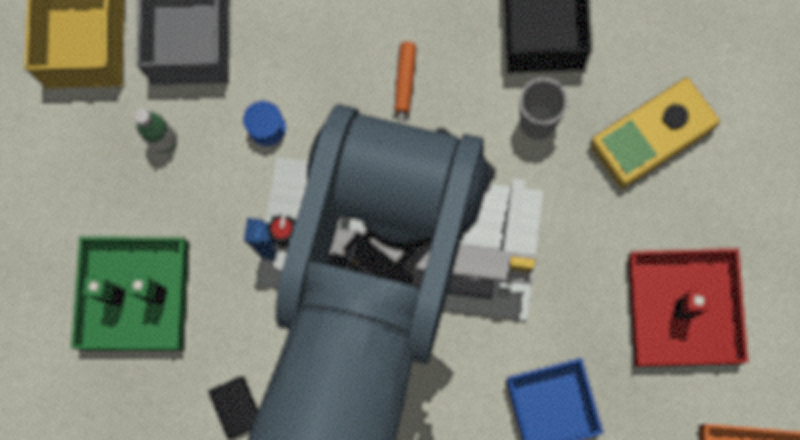

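Both greens at (98,290) and (145,288) stand in the green tray, red at (690,303) in the red tray, bystanders in place. I'll ease joint 6 off its limit, then hand in.

```bash
python3 -m pendant '{"offset":[[0,0,0],[0,0,0],[0,0,0],[0,0,0],[0,0,0],[0,0,0],[0,0,0],[0,0,0]],"delta_rot":[[0,0,0.04],[0,0,0.08],[0,0,0.12],[0,0,0.15],[0,0,0.15],[0,0,0.15],[0,0,0.15],[0,0,0.15]],"claw":[-0.3,-0.3,-0.3,-0.3,-0.3,-0.3,-0.3,-0.3]}'
python3 -c "
from h import *
print(arm.hand_in());s=arm.observe();print(s['clock'],s['joints'].round(2))"
```

```text
clock: 42.2
ee_pos: [481.7, -19.8, 311.4]
ee_rot: [0.606, -3.083, -0.0]
force: [-0.3, -0.1, -0.2]
finger_gap: 0.651
the job is handed in; nothing more can be done
None
the job is handed in; nothing more can be done
```

The relay fixture is unloaded and locked again, and I handed the job in at about 42 s on the robot's clock.

- **Unlocking:** I turned the knob clockwise about 3.5 rad to its stop; its top rose 10.4 mm, as the thread predicts. I then slid the bar back about 84 mm to its stop.
- **Modules:** Three were present. The two green-topped ones are in the green tray and the red-topped one is in the red tray. The last top picture shows all three standing.
- **Closing up:** I slid the bar forward until it pressed on its front stop at 17 N. I screwed the knob home until the torque rose to about 0.7 N m; its top is back at about 156 mm, the fully-home height.
- **Last checks:** The bystanders looked in place in the last top picture. The gripper was clear of everything at about 311 mm height. No slackened grip or knocked module was seen.

No check failed. I judged the knob and bar positions from heights, forces and pictures, not from joint readings. I did not re-measure the bystanders; I only compared them by eye. The largest mismatch was about 2 to 3 mm between the commanded and measured height while gripping the knob.

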